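Refit the test roller of a film roll-down tester

TASK

Put the loose test roller back into the roll-down tester: with the fingers shut, lay their flat ends softly on top of the rubber cover and roll it along the bed under steady hand pressure (firm enough that it does not slip, never more than about 2 kg, and unhurried) until both of its journals have passed the spring plungers and sit fully home at the closed ends of the forks. Roll it only from on top; do not grip it, push it from behind or lift it off the bed. Then swing the retaining bail over and all the way down in front of the journals, let go, and leave everything else on the bench where it is.

Things in the scene. Friction and masses are not known exactly. Their poses are not given: they have to be found in the camera images.
- tester: the roll-down tester, fixed on the bench: grey base 250x216 mm with a flat steel bed, 20 mm above the table, from x = -195 to +55 mm, and two aluminium forks at the far end. Origin on the table straight below the home axis; x is level, along the bed and into the forks (the way to roll), y to the left when looking that way, z up
- home (a point): centre of the roller when it is home: 40 mm above the tester's origin. The fork cheeks stand 74 to 90 mm either side of it, from 45 mm before it to 35 mm behind; their tops are 84 mm above the table, with round plunger bodies up to 91 mm. Nothing stands over the roller between them; a low tie plate (43 mm high) joins them 27 mm behind it
- fork_left (a point): where the point roller_left lies when home. Each fork has a level slot, open to -x, 15 mm high, that ends so that the journal stops here. A spring plunger's round nose hangs into it from above: the journal meets it when 14 mm short of home, must be forced past it (7 to 10 N a side, level push) and snaps home from about 6 mm; at 7 to 8 mm it is only balanced on the nose
- fork_right (a point): the same on the right: where roller_right lies when home. The two sides may snap home one after the other; a side that lags can be rolled home by pressing on the roller nearer to that end
- bed_front (a point): front end of the bed, on its surface; a clamp bar 9 mm high with two screw heads (17 mm) crosses the bed here. From here to the forks black side guides 8 mm high run along the bed, inner faces 73.5 mm from the middle
- roller: the loose test roller, about 0.8 kg: black rubber-covered cylinder 40 mm in diameter, 140 mm long, with steel journals 12 mm in diameter, 30 mm long (200 mm over all). Origin at its centre, y along its axis; x and z turn as it rolls. It lies across the bed before the forks, axis 40 mm and top 60 mm above the table, up to 0.06 rad askew
- roller_left (a point): point on the roller's axis inside its left journal, 95 mm from the centre (left = +y of the tester). Pressed from above the rubber grips (friction 0.65 to 0.95) and the centre moves half as far as the fingers on top; some 15 N carries it past the plungers, under about 10 N the fingers slip there. Left alone it stays put or creeps a little
- roller_right (a point): point on the roller's axis inside its right journal, 95 mm from the centre
- bail (a joint): the retaining bail, a steel U-shaped loop on pivots outside the forks: angle in rad, 0 = shut (down, hooks in front of both journals), growing as it swings up and back; starts open at 1.9 to 2.25, stop at 2.3. Stays where it is left (friction 0.1 N m). A journal a little short of home blocks it
- bail_hinge (a point): middle of the bail's hinge axis, which is parallel to the tester's y: 20 mm behind the home axis (tester x = +20 mm), 68 mm above the table
- bail_bar (a point): middle of the bail's cross bar: rubber sleeve 12.4 mm in diameter, 90 mm long, parallel to the tester's y, 62.6 mm from the hinge axis; at angle q it is x = -60 cos q + 18 sin q, z = 60 sin q + 18 cos q mm from the hinge, in the tester's axes (shut: 60 mm before the hinge and 18 mm above it)
- tape_yellow: a yellow roll of label tape lying flat beside the tester, 58 mm across, 19 mm high; origin at the centre of its underside; a bystander
- marker: a marker pen lying beside the tester, 137 mm long along its y axis, 14 mm thick; origin at the middle of its underside; a bystander
- tape_blue: a blue roll of label tape lying flat, 58 mm across, 19 mm high; origin at the centre of its underside; a bystander
- timer: a small white bench timer, 72x62x18 mm; origin at the centre of its underside; a bystander
- scissors: a pair of lab scissors lying flat, 199 mm long along their y axis, 9 mm thick; origin at the middle of the underside; a bystander

How it is judged (in metres and radians):
On the way, in this order (a step that is already met when the one before it is completed fails the run):
1. both journals of the roller have been rolled past the plungers while the bail still stands open (x of each of roller_left, roller_right in the frame of tester above -0.006 m and z of roller in the frame of tester between 0.036 and 0.044 m and value of joint bail above 1 rad), for 0.2 s.
2. the bail is swung shut over the journals (x of each of roller_left, roller_right in the frame of tester above -0.004 m and z of roller in the frame of tester between 0.036 and 0.044 m and value of joint bail below 0.12 rad), for 0.2 s.
At the end, for the whole second after the job is handed in: both journals of the roller sit within 4 mm of the closed ends of the forks, the roller lies on the bed (axis within 4 mm of 40 mm height) at rest, and the bail is shut (within 0.12 rad) (all of step 2 and linear speed of roller below 0.02 m/s); the robot touches nothing.
It fails at once if the roller is pressed harder than 35 N (contact force between the fingers and roller above 35 N).
It fails at once if the roller is pushed from behind or gripped: the fingers touch it while reaching well below its top (contact force between the fingers and roller above 1 N and z of the grasp point in the frame of tester below 0.066 m).
It fails at once if the roller is lifted off the bed (z of roller in the frame of tester above 0.05 m).
It fails at once if the roller is flung: it runs faster than 0.3 m/s (linear speed of roller above 0.3 m/s).
It fails at once if something else on the bench is disturbed (distance of any of tape_yellow, marker, tape_blue, timer, scissors from where it was at the start of the episode above 0.02 m).
It also fails if it takes over 72 s, if anything falls off the work surface, if the arm or the gripper's body presses on something with over 40 N, if the wrist force passes 120 N, or if a joint passes its speed limit or range.

ROBOT

A 6-joint arm with a two-finger parallel gripper is mounted at the origin on a cart in front of the work surface, level with it; the furniture and walls round the work are solid. World frame = base frame: x ahead of the robot, y to its left, z up, the work surface at z = 0. Lengths are in m, angles in degrees, forces in N, time in s.
With the tool pointing down it reaches from about 0.35 to 0.875 m from the base axis. Payload 4.2 kg.
Tool frame: the origin (TCP) lies on the centre line of the jaws, within the pads' length; the fingertips stand 22 mm ahead of it and the grasp point (between the pads) lies 3 mm ahead of it (r.tcp_to_tips is the distance from the TCP to the fingertips, in m); z points along the fingers, y is the line along which they close (so a half turn about z gives the same grasp; the last joint's range is limited). The gripper opens to 87 mm and grips with 3 to 60 N. Pads are 19 mm wide; open, the fingers measure 117 mm over their backs; the gripper's body (75 mm by 190 mm) begins 51 mm behind the grasp point.
Start: joints at [-57.605, 22.042, 0.453, 0, -68.411, -14.817], TCP at [0.189, -0.596, 0.245] pointing down, gripper open.
Joint ranges: [-179.83, 179.83], [-69.29, 118.12], [-61.27, 80.66], [-181.25, 117.63], [-171.15, -9.14], [-177.46, 177.46]. Speed limits (degrees/s): [159.86, 159.86, 180, 180, 180, 180].

INTERFACE

Orientations are given as a 3x3 rotation matrix whose columns are the frame's x, y, z axes.
In Python, from station import r gives the robot as it stands.
- The arm moves only by the tool apply_moves, never from a script. Its argument "plan" is a list of rows, each an object with "grip": the opening, from 0 (shut) to 1 (fully open); "offset": the shift along the tool's x, y, z in cm, a list of three; "spin": the turn about the tool's z in rad. A call has 1 to 5 rows; each row is the pose to reach, as a shift and turn from the pose commanded when the call began, along the tool's axes at that moment; what a row does not reach only later rows make up. A row lasts 1/10 s, in which the tool goes at most 50 mm and 8.59 degrees, less where a joint would pass 70% of its speed; a pose out of reach is approached as far as the arm can. A call with a gripper value outside its range is refused whole. The fingers move at their own pace and stop on an object; the grip force is fixed at half the most. Time passes only in rows, so rows that repeat a pose let the fingers close. It gives the time, the measured TCP pose, the force, the opening and the grip force at its end, in the units of the state.
- r.sense(): the state, without advancing time (a new reading comes with each control period).
- r.capture(name): name is "side" or "top" or "wrist"; returns a dict with "img" (384x512x3 uint8, blue, green, red), "depth" (384x512 float32, m along the optical axis (not along the pixel's ray), 0 where there is no reading), "mtx" (3x3 intrinsics, pixels), "dist_coeffs" ([k1, k2, p1, p2, k3] as OpenCV has them; the pictures are not rectified), "R" (3x3) and "t" (3): a world point X has camera coordinates R X + t. Camera axes: x right, y down, z forward; pixel columns grow to the right and rows downward; lengths in m; the calibration is good to about 2 mm. A picture is of the moment at which its call begins.
- r.finish_job(): hands the job in; it is judged then, once.
The state is a dict: "time_s": time; "joints": joint angles; "joint_velocities": joint speeds; "effort": joint torques, N m; "tcp_pos": TCP position; "ee_rot": TCP orientation; "wrist_force": force on the tool from outside, world axes, zero at the start; "moment": the same for the moment, N m; "gripper_width": opening from 0.0 (shut) to 1.0 (fully open); "gripper_force": force on a finger pad.
Only numpy, scipy, OpenCV 4.12 (cv2) and the standard library are available. Lean on these libraries where they do the work, as an engineer would, in place of code of your own. Each camera call takes 0.05 s, during which the arm holds its last target. There are 200 camera calls.

## Working session

There is one attempt and no reset: what is moved stays moved. The work goes in short steps, Python scripts to look and compute and a tool call to move; the robot and the scene stay as the last step left them, time stands still between calls to the robot, and variables do not carry over. Pictures are saved under pics/ and viewed, at most 10 in all, crops included, and the job is handed in when it is done.

Besides the shell and the picture viewer there is one more tool, called after "Call:" as name(argument=value, ...) on one line, values as JSON. apply_moves: Moves the arm, as the interface text tells. Its arguments: {"type":"object","properties":{"plan":{"type":"array"}},"required":["plan"]}

```bash
ls; mkdir -p pics
python3 - <<'E'
from station import r
import cv2,pickle,numpy as np
d={}
for n in ("side","top"):
    c=r.capture(n); d[n]=c; cv2.imwrite(f"pics/{n}0.png",c["img"])
    print(n,c["mtx"].tolist(),c["dist_coeffs"],(-c["R"].T@c["t"]).round(3), (c["depth"]>0).mean())
pickle.dump(d,open("d0.pkl","wb"))
s=r.sense();print(s["time_s"],s["tcp_pos"],s["ee_rot"],s["wrist_force"],r.tcp_to_tips)
E
```

```text
pics
side [[364.91815370212527, 0.0, 260.25637726935855], [0.0, 364.91815370212527, 188.94240320227087], [0.0, 0.0, 1.0]] [-0.08990011  0.          0.          0.          0.        ] [ 0.322 -1.154  0.757] 0.9887237548828125
top [[429.49710678759044, 0.0, 249.50853466291355], [0.0, 429.49710678759044, 190.30822291795585], [0.0, 0.0, 1.0]] [-0.13326541  0.          0.          0.          0.        ] [ 0.239 -0.044  1.395] 0.9957834879557291
0.1 [ 0.18861568 -0.59535122  0.24359867] [[-9.53365336e-01 -3.01818024e-01 -6.45536175e-04]
 [-3.01818704e-01  9.53363691e-01  1.77255704e-03]
 [ 8.04410885e-05  1.88472933e-03 -9.99998221e-01]] [-0.65803733 -0.4742238   0.35528393] 0.022
```

View pics/top0.png

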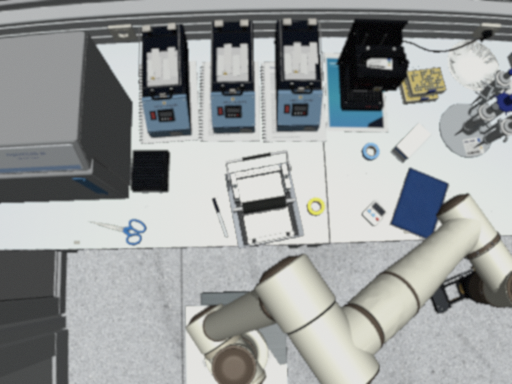

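View pics/side0.png

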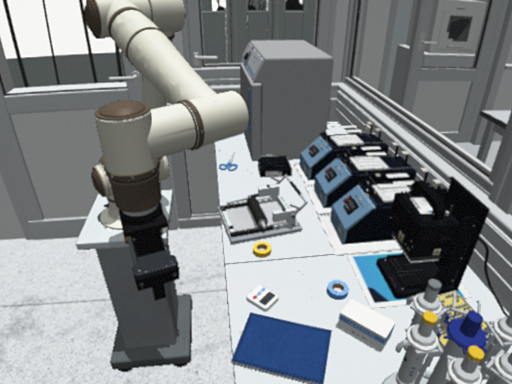

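The top view shows the tester at about (262,198), pointing up the image (+x world). The black roller is at (265,205), with the forks above it at (262,165) and the bail bar near (262,157). The yellow tape is at (316,206) and the marker at (220,217). Next I'll crop closer and take metric points.

```bash
cat > h.py <<'E'
import numpy as np,cv2
def und(c,uv):
    return cv2.undistortPoints(np.array(uv,float).reshape(-1,1,2),c["mtx"],c["dist_coeffs"]).reshape(-1,2)
def pts(c,uv,depth=None):
    "world points of pixels from depth"
    uv=np.array(uv,float).reshape(-1,2)
    z=c["depth"][uv[:,1].round().astype(int),uv[:,0].round().astype(int)] if depth is None else depth
    n=und(c,uv); P=np.c_[n*z[:,None],z]
    return (P-c["t"])@c["R"]
def plane(c,uv,h):
    n=und(c,uv); d=np.c_[n,np.ones(len(n))]@c["R"]; o=-c["R"].T@c["t"]
    return o+d*((h-o[2])/d[:,2])[:,None]
def proj(c,X):
    return cv2.projectPoints(np.array(X,float).reshape(-1,3),cv2.Rodrigues(c["R"])[0],c["t"],c["mtx"],c["dist_coeffs"])[0].reshape(-1,2)
E
python3 - <<'E'
import pickle,cv2,numpy as np
from h import *
d=pickle.load(open("d0.pkl","rb"));c=d["top"]
a=cv2.resize(c["img"][140:255,205:335],None,fx=4.5,fy=4.5,interpolation=cv2.INTER_CUBIC);cv2.imwrite("pics/top0c.png",a)
v,u=np.mgrid[140:255,205:335];uv=np.c_[u.ravel(),v.ravel()]
P=pts(c,uv); print("table z",np.median(P[:,2][P[:,2]<.012]))
g=c["img"][140:255,205:335].max(2).ravel()
m=(g<60)&(P[:,2]>.045)&(P[:,2]<.066)
M=m.reshape(v.shape).astype(np.uint8)
n,l,s,ce=cv2.connectedComponentsWithStats(M)
k=1+s[1:,4].argmax();Q=plane(c,uv[(l==k).ravel()],.052);print(s[k],ce[k],np.median(P[(l==k).ravel(),2]))
print("roller rect",cv2.minAreaRect(Q[:,:2].astype(np.float32)))
# base footprint
m=(P[:,2]>.012)&(P[:,2]<.15)
n,l,s,ce=cv2.connectedComponentsWithStats(m.reshape(v.shape).astype(np.uint8))
k=1+s[1:,4].argmax();Q=P[(l==k).ravel()];print(s[k]);Q=Q[Q[:,2]<.05];print("base",cv2.minAreaRect(Q[:,:2].astype(np.float32)))
for z0,z1 in((.07,.1),(.1,.2)):
    Q=P[(l==k).ravel()];Q=Q[(Q[:,2]>z0)&(Q[:,2]<z1)];print(z0,len(Q),Q.mean(0),Q.min(0),Q.max(0))
E
```

```text
table z -0.002114608886864052
[ 38  57  44  17 428] [58.87850467 64.71261682] 0.05563959315945352
roller rect ((0.45807260274887085, -0.10265789926052094), (0.03261854499578476, 0.13971394300460815), 7.988019943237305)
[  20   10   79   98 5133]
base ((0.46626782417297363, -0.1024697870016098), (0.2509666383266449, 0.21641047298908234), 9.508288383483887)
0.07 317 [ 0.53641462 -0.09404771  0.08300329] [ 0.47707939 -0.19097841  0.07088574] [0.60290078 0.01574763 0.09966812]
0.1 258 [ 0.59409401 -0.0825397   0.11164756] [ 0.5252577  -0.18707248  0.100162  ] [0.62007982 0.01642802 0.12017848]
```

View pics/top0c.png

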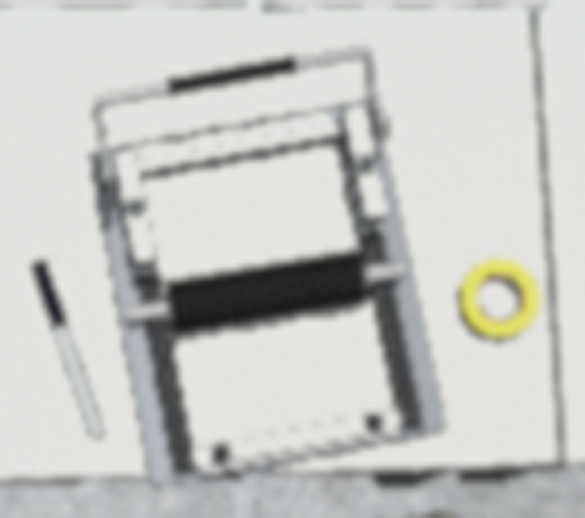

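The crop shows the base outline, the roller slightly askew, and the bail bar sleeve at crop (232,75). The base rectangle measures 251x216 mm, which matches the spec. That gives a heading of 9.5°, home at about (0.535,-0.091), and the roller about 78 mm short of it. I'll move to hover over the roller with tool y along the tester's x.

```bash
cat >> h.py <<'E'
H=np.array([0.5353,-0.0909]); A=np.radians(9.5)
def tw(x,y,z):  # tester->world (m)
    return np.array([H[0]+x*np.cos(A)-y*np.sin(A),H[1]+x*np.sin(A)+y*np.cos(A),z])
def wt(P):
    P=np.atleast_2d(P);d=P[:,:2]-H;return np.c_[d@[np.cos(A),np.sin(A)],d@[-np.sin(A),np.cos(A)],P[:,2]]
def plan(p,R,target,spin,n):
    "n rows of straight motion, in calls of 5"
    for k in range(0,n,5):
        a=spin*k/n;c,s=np.cos(a),np.sin(a);Rk=R@np.array([[c,-s,0],[s,c,0],[0,0,1]])
        for j in range(k+1,min(k+5,n)+1):
            print([round(float(v)*100,2) for v in Rk.T@((target-p)*(j-k)/n)],round(spin*(j-k)/n,3),end=" ; ")
        print()
E
python3 - <<'E'
from station import r
from h import *
s=r.sense();p=np.array(s["tcp_pos"]);R=np.array(s["ee_rot"])
plan(p,R,tw(-.085,0,.2),-1.429,15)
E
```

```text
[-2.66, 2.59, 0.3] -0.095 ; [-5.31, 5.18, 0.59] -0.191 ; [-7.97, 7.76, 0.89] -0.286 ; [-10.63, 10.35, 1.18] -0.381 ; [-13.29, 12.94, 1.48] -0.476 ; 
[-3.55, 1.08, 0.3] -0.095 ; [-7.1, 2.16, 0.59] -0.191 ; [-10.64, 3.24, 0.89] -0.286 ; [-14.19, 4.32, 1.18] -0.381 ; [-17.74, 5.41, 1.48] -0.476 ; 
[-3.65, -0.67, 0.3] -0.095 ; [-7.3, -1.33, 0.59] -0.191 ; [-10.95, -2.0, 0.89] -0.286 ; [-14.6, -2.66, 1.18] -0.381 ; [-18.24, -3.33, 1.48] -0.476 ;
```

Call:
apply_moves(plan=[{"grip":0,"offset":[-2.66,2.59,0.3],"spin":-0.095},{"grip":0,"offset":[-5.31,5.18,0.6],"spin":-0.19},{"grip":0,"offset":[-7.97,7.76,0.9],"spin":-0.286},{"grip":0,"offset":[-10.63,10.35,1.2],"spin":-0.381},{"grip":0,"offset":[-13.29,12.94,1.5],"spin":-0.476}])

```text
time_s: 0.6
tcp_pos: [0.2766, -0.4308, 0.229]
ee_rot: [[-0.706, -0.708, -0.001], [-0.708, 0.706, 0.001], [-0.0, 0.001, -1.0]]
wrist_force: [1.0, -0.4, 0.4]
gripper_width: 0.632
gripper_force: 0.0
```

Call:
apply_moves(plan=[{"grip":0,"offset":[-3.55,1.08,0.3],"spin":-0.095},{"grip":0,"offset":[-7.1,2.16,0.6],"spin":-0.19},{"grip":0,"offset":[-10.64,3.24,0.9],"spin":-0.286},{"grip":0,"offset":[-14.19,4.32,1.2],"spin":-0.381},{"grip":0,"offset":[-17.74,5.41,1.5],"spin":-0.476}])

```text
time_s: 1.1
tcp_pos: [0.3642, -0.2673, 0.2142]
ee_rot: [[-0.303, -0.953, -0.0], [-0.953, 0.303, 0.0], [-0.0, 0.0, -1.0]]
wrist_force: [0.5, 0.3, 0.4]
gripper_width: 0.175
gripper_force: 0.0
```

Call:
apply_moves(plan=[{"grip":0,"offset":[-3.65,-0.67,0.3],"spin":-0.095},{"grip":0,"offset":[-7.3,-1.33,0.6],"spin":-0.19},{"grip":0,"offset":[-10.95,-2.0,0.9],"spin":-0.286},{"grip":0,"offset":[-14.6,-2.66,1.2],"spin":-0.381},{"grip":0,"offset":[-18.24,-3.33,1.5],"spin":-0.476}])

```text
time_s: 1.6
tcp_pos: [0.4519, -0.1039, 0.1993]
ee_rot: [[0.167, -0.986, -0.0], [-0.986, -0.167, 0.0], [-0.0, 0.0, -1.0]]
wrist_force: [0.2, -0.5, -0.3]
gripper_width: 0.0
gripper_force: 0.0
```

Run:
```python
from station import r
from h import *
import pickle
c=r.capture("wrist");cv2.imwrite("pics/w1.png",c["img"]);pickle.dump(c,open("w1.pkl","wb"))
s=r.sense();print(s["time_s"],wt(s["tcp_pos"]),s["ee_rot"],s["wrist_force"],s["gripper_width"])
print((-c["R"].T@c["t"]).round(3),np.degrees(np.arctan2(s["ee_rot"][1][1],s["ee_rot"][0][1])))
```

```text
1.65 [[-0.08128132  0.00327615  0.19899522]] [[ 1.73608029e-01 -9.84813382e-01  1.68982083e-03]
 [-9.84814788e-01 -1.73607255e-01  5.95407943e-04]
 [-2.93000554e-04 -1.76752814e-03 -9.99998395e-01]] [ 1.88121669  3.37921019 -1.15237346] 0.00870281192456042
[ 0.464 -0.176  0.338] -170.00236508176755
```

View pics/w1.png

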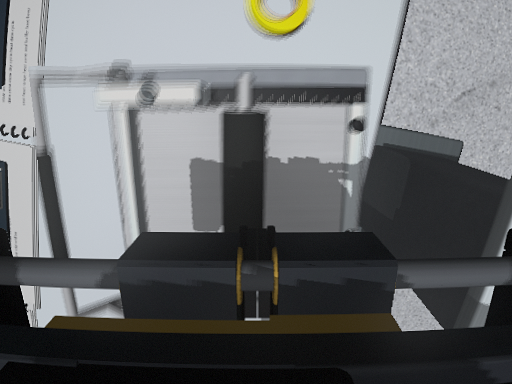

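The wrist view shows the roller's right half at columns 222-266, rows 70-230. The right fork is at upper left and the front clamp bar is near column 355. I'll take a settled picture and fit the roller crest and the base edges using depth.

Call:
apply_moves(plan=[{"grip":0,"offset":[0,0,0],"spin":0},{"grip":0,"offset":[0,0,0],"spin":0}])

```text
time_s: 1.85
tcp_pos: [0.4512, -0.1055, 0.1992]
ee_rot: [[0.163, -0.987, -0.001], [-0.987, -0.163, 0.0], [-0.0, 0.001, -1.0]]
wrist_force: [-0.1, -0.6, -0.7]
gripper_width: 0.008
gripper_force: 0.0
```

Run:
```python
from station import r
from h import *
import pickle
c=r.capture("wrist");t=r.capture("top");pickle.dump((c,t),open("w2.pkl","wb"))
s=r.sense();print(s["time_s"],wt(s["tcp_pos"]),s["wrist_force"])
v,u=np.mgrid[0:230,0:512];uv=np.c_[u.ravel(),v.ravel()]
Q=wt(pts(c,uv)).reshape(230,512,3)
for row in range(75,228,10):
    q=Q[row,200:290]; m=(q[:,2]>.035)&(q[:,2]<.07); q=q[m]
    if len(q): print(row,"y %.4f x %.4f..%.4f mid %.4f z %.4f"%(q[:,1].mean(),q[:,0].min(),q[:,0].max(),(q[:,0].min()+q[:,0].max())/2,q[:,2].max()), "top x %.4f"%q[q[:,2]>q[:,2].max()-.002,0].mean())
# base: front edge & right edge from depth (z 12..40mm)
m=(Q[...,2]>.012)&(Q[...,2]<.03)
for row in (100,120,140,160,180): 
    x=Q[row][m[row]]; print("front",row,x[x[:,0].argmin()])
for col in range(60,340,40):
    x=Q[:,col][m[:,col]]; 
    if len(x): print("right",col,x[x[:,1].argmin()])
print("bed z",np.median(Q[130:220,290:330,2]), "table",np.median(Q[20:50,100:200,2]))
```

```text
1.95 [[-0.08561479 -0.00112644  0.19942402]] [ 0.32523341 -0.41875621  0.04240425]
75 y -0.0965 x -0.0810..-0.0707 mid -0.0759 z 0.0454 top x -0.0760
85 y -0.0881 x -0.0810..-0.0432 mid -0.0621 z 0.0693 top x -0.0432
95 y -0.0799 x -0.0809..-0.0433 mid -0.0621 z 0.0669 top x -0.0433
105 y -0.0715 x -0.0809..-0.0705 mid -0.0757 z 0.0454 top x -0.0756
115 y -0.0634 x -0.0949..-0.0565 mid -0.0757 z 0.0602 top x -0.0744
125 y -0.0552 x -0.0939..-0.0563 mid -0.0751 z 0.0597 top x -0.0755
135 y -0.0468 x -0.0940..-0.0558 mid -0.0749 z 0.0597 top x -0.0757
145 y -0.0382 x -0.0941..-0.0547 mid -0.0744 z 0.0589 top x -0.0746
155 y -0.0296 x -0.0931..-0.0544 mid -0.0738 z 0.0592 top x -0.0747
165 y -0.0209 x -0.0932..-0.0540 mid -0.0736 z 0.0595 top x -0.0758
175 y -0.0120 x -0.0933..-0.0536 mid -0.0735 z 0.0599 top x -0.0757
185 y -0.0030 x -0.0934..-0.0534 mid -0.0734 z 0.0592 top x -0.0731
195 y 0.0060 x -0.0924..-0.0548 mid -0.0736 z 0.0598 top x -0.0729
205 y 0.0154 x -0.0924..-0.0545 mid -0.0735 z 0.0592 top x -0.0744
215 y 0.0248 x -0.0925..-0.0543 mid -0.0734 z 0.0593 top x -0.0733
225 y 0.0346 x -0.0915..-0.0537 mid -0.0726 z 0.0588 top x -0.0719
front 100 [-0.19191034 -0.07652243  0.01541607]
front 120 [-0.19211545 -0.05771399  0.01587079]
front 140 [-0.19130709 -0.03853277  0.01663939]
front 160 [-0.19201497 -0.01870997  0.01605421]
front 180 [-0.19185979  0.00181799  0.01525071]
right 140 [ 0.02322097 -0.10742686  0.01493612]
right 180 [-0.01481628 -0.10737038  0.01546626]
right 220 [-0.05190149 -0.10787441  0.01391042]
right 260 [-0.08904097 -0.16328945  0.01796051]
right 300 [-0.12467714 -0.16366085  0.0173749 ]
bed z 0.01895985845881322 table -0.0010487653109715243
```

The front edge reads -0.192 and the fork faces -0.043, so in the arm's frame home is about 2.5 mm further along x. The roller's centre is then at about -76.5 mm, its left end leading by about 0.02 rad. Next is the descent to just above the roller.

Call:
apply_moves(plan=[{"grip":0,"offset":[0.5,0,3],"spin":0},{"grip":0,"offset":[1,0,6],"spin":0},{"grip":0,"offset":[1.4,-0.1,9],"spin":0},{"grip":0,"offset":[1.4,-0.2,10.6],"spin":0},{"grip":0,"offset":[1.4,-0.2,11.1],"spin":0}])

```text
time_s: 2.45
tcp_pos: [0.4543, -0.12, 0.0869]
ee_rot: [[0.161, -0.987, -0.004], [-0.987, -0.161, -0.0], [-0.0, 0.004, -1.0]]
wrist_force: [-0.2, -0.1, -0.0]
gripper_width: 0.005
gripper_force: 0.0
```

Call:
apply_moves(plan=[{"grip":0,"offset":[0,0,0.15],"spin":0},{"grip":0,"offset":[0,0,0.3],"spin":0},{"grip":0,"offset":[0,0,0.4],"spin":0},{"grip":0,"offset":[0,0,0.5],"spin":0},{"grip":0,"offset":[0,0,0.5],"spin":0}])

```text
time_s: 2.95
tcp_pos: [0.4561, -0.1189, 0.084]
ee_rot: [[0.163, -0.987, 0.001], [-0.987, -0.163, 0.0], [0.0, -0.001, -1.0]]
wrist_force: [-0.5, -0.7, -0.6]
gripper_width: 0.011
gripper_force: 0.0
```

Call:
apply_moves(plan=[{"grip":0,"offset":[0,0,0.05],"spin":0},{"grip":0,"offset":[0,0,0.1],"spin":0},{"grip":0,"offset":[0,0,0.1],"spin":0}])

```text
time_s: 3.25
tcp_pos: [0.4559, -0.1189, 0.0825]
ee_rot: [[0.163, -0.987, -0.0], [-0.987, -0.163, 0.0], [-0.0, 0.0, -1.0]]
wrist_force: [-0.7, -0.6, -0.6]
gripper_width: 0.005
gripper_force: 0.0
```

Call:
apply_moves(plan=[{"grip":0,"offset":[0,0,0.05],"spin":0},{"grip":0,"offset":[0,0,0.1],"spin":0},{"grip":0,"offset":[0,0,0.1],"spin":0}])

```text
time_s: 3.55
tcp_pos: [0.4563, -0.1189, 0.0819]
ee_rot: [[0.164, -0.987, 0.001], [-0.987, -0.164, -0.0], [0.0, -0.001, -1.0]]
wrist_force: [-0.3, 0.7, 3.2]
gripper_width: 0.006
gripper_force: 1.4
```

Call:
apply_moves(plan=[{"grip":0,"offset":[0,0,0.05],"spin":0},{"grip":0,"offset":[0,0,0.05],"spin":0}])

```text
time_s: 3.75
tcp_pos: [0.4567, -0.1189, 0.0818]
ee_rot: [[0.164, -0.986, 0.002], [-0.987, -0.164, -0.0], [0.0, -0.002, -1.0]]
wrist_force: [-1.2, 2.1, 6.0]
gripper_width: 0.004
gripper_force: 3.0
```

Call:
apply_moves(plan=[{"grip":0,"offset":[0,0,0.05],"spin":0},{"grip":0,"offset":[0,0,0.05],"spin":0}])

```text
time_s: 3.95
tcp_pos: [0.457, -0.1189, 0.0817]
ee_rot: [[0.164, -0.986, 0.003], [-0.986, -0.164, -0.0], [0.001, -0.003, -1.0]]
wrist_force: [-0.2, 2.2, 9.0]
gripper_width: 0.008
gripper_force: 4.3
```

Call:
apply_moves(plan=[{"grip":0,"offset":[0,-0.3,0.03],"spin":0},{"grip":0,"offset":[0,-0.7,0.03],"spin":0},{"grip":0,"offset":[0,-1.1,0.03],"spin":0},{"grip":0,"offset":[0,-1.5,0.03],"spin":0},{"grip":0,"offset":[0,-1.8,0.03],"spin":0}])

```text
time_s: 4.45
tcp_pos: [0.4762, -0.116, 0.0822]
ee_rot: [[0.165, -0.986, 0.005], [-0.986, -0.165, -0.001], [0.001, -0.005, -1.0]]
wrist_force: [-1.2, 0.4, 11.0]
gripper_width: 0.006
gripper_force: 5.5
```

```bash
sed -i 's/^H=.*/A=np.radians(9.5);H=np.array([0.5353,-0.0909])+.0025*np.array([np.cos(A),np.sin(A)])/; ' h.py
cat >> h.py <<'E'
def roller(r,lo=-.1,hi=.03):
    "crest of roller from wrist depth, tester frame: x at y=0, slope, and span"
    c=r.capture("wrist");v,u=np.mgrid[0:384,0:512];uv=np.c_[u.ravel(),v.ravel()]
    P=pts(c,uv);Q=wt(P);g=c["img"].max(2).ravel()
    m=(abs(Q[:,1])<.066)&(Q[:,2]>.046)&(Q[:,2]<.066)&(Q[:,0]>lo)&(Q[:,0]<hi);Q=Q[m]
    ys=[];xs=[]
    for y in np.arange(-.064,.064,.004):
        q=Q[abs(Q[:,1]-y)<.002]
        if len(q)>20:
            # circle fit, radius 20 mm, in x-z
            a=np.c_[2*q[:,0],2*q[:,2],np.ones(len(q))];b=(q[:,[0,2]]**2).sum(1)
            k=np.linalg.lstsq(a,b,rcond=None)[0];ys.append(y);xs.append((k[0],(q[:,0].min()+q[:,0].max())/2,k[1]))
    xs=np.array(xs)*1e3;ys=np.array(ys)*1e3
    print("y",ys[[0,-1]],"fit",np.polyfit(ys,xs[:,0],1),"mid",np.polyfit(ys,xs[:,1],1),"zc",np.median(xs[:,2]))
    s=r.sense();print("t",s["time_s"],"tcp",(wt(s["tcp_pos"])*1e3).round(1),"F",np.round(s["wrist_force"],1))
    return c
E
python3 -c "
from station import r
from h import *
roller(r)"
```

```text
y [-64.  32.] fit [ 2.40819564e-02 -6.57010271e+01] mid [ 2.71967819e-02 -6.56146889e+01] zc 39.391984082444914
t 4.5 tcp [[-64.4 -15.1  82.2]] F [ 0.8  0.3 10.3]
```

Call:
apply_moves(plan=[{"grip":0,"offset":[0,-0.5,0],"spin":0},{"grip":0,"offset":[0,-1.0,0],"spin":0},{"grip":0,"offset":[0,-1.5,0],"spin":0},{"grip":0,"offset":[0,-2.0,0],"spin":0},{"grip":0,"offset":[0,-2.0,0],"spin":0}])

```text
time_s: 5.0
tcp_pos: [0.4955, -0.113, 0.0812]
ee_rot: [[0.164, -0.986, 0.004], [-0.986, -0.164, -0.001], [0.001, -0.004, -1.0]]
wrist_force: [0.7, -1.8, 6.7]
gripper_width: 0.009
gripper_force: 3.5
```

Call:
apply_moves(plan=[{"grip":0,"offset":[0,0,-0.5],"spin":0},{"grip":0,"offset":[0,0.5,-1.0],"spin":0},{"grip":0,"offset":[0,1.9,-0.7],"spin":0},{"grip":0,"offset":[0,1.9,-0.4],"spin":0},{"grip":0,"offset":[0,1.9,-0.25],"spin":0}])

```text
time_s: 5.5
tcp_pos: [0.474, -0.1159, 0.0825]
ee_rot: [[0.163, -0.987, -0.001], [-0.987, -0.163, 0.0], [-0.0, 0.001, -1.0]]
wrist_force: [-0.0, 0.8, -0.3]
gripper_width: 0.003
gripper_force: 0.0
```

```bash
python3 -c "
from station import r
from h import *
roller(r)"
```

```text
y [-64.  36.] fit [-5.94550698e-02 -6.12408417e+01] mid [ -0.07525327 -61.77676233] zc 39.522962489024025
t 5.55 tcp [[-66.6 -14.5  82.3]] F [ 0.  -0.4  0.1]
```

The last half-stroke yawed the roller: the right end advanced about 10 mm while the left stayed, so the right now leads by 0.06 rad. I'll press left of centre to square it.

Call:
apply_moves(plan=[{"grip":0,"offset":[-1,0.3,-0.5],"spin":0},{"grip":0,"offset":[-3,0.6,-0.5],"spin":0},{"grip":0,"offset":[-4,0.6,-0.2],"spin":0},{"grip":0,"offset":[-4,0.6,0],"spin":0},{"grip":0,"offset":[-4,0.6,0.05],"spin":0}])

```text
time_s: 6.05
tcp_pos: [0.4623, -0.0771, 0.0821]
ee_rot: [[0.164, -0.986, -0.0], [-0.986, -0.164, -0.0], [0.0, 0.0, -1.0]]
wrist_force: [-0.2, -0.4, 0.0]
gripper_width: 0.005
gripper_force: 0.0
```

Call:
apply_moves(plan=[{"grip":0,"offset":[0,0,0.08],"spin":0},{"grip":0,"offset":[0,0,0.14],"spin":0},{"grip":0,"offset":[0,0,0.2],"spin":0},{"grip":0,"offset":[0,0,0.2],"spin":0}])

```text
time_s: 6.45
tcp_pos: [0.4624, -0.0777, 0.0805]
ee_rot: [[0.163, -0.987, 0.0], [-0.987, -0.163, -0.0], [0.0, -0.0, -1.0]]
wrist_force: [-0.7, -0.3, 3.0]
gripper_width: 0.006
gripper_force: 1.3
```

```bash
python3 -c "
from station import r
from h import *
c=roller(r);cv2.imwrite('pics/w3.png',c['img'])"
```

```text
y [-64.  20.] fit [ 6.47149535e-03 -5.81897907e+01] mid [ 9.12123966e-03 -5.80301815e+01] zc 39.75011329394174
t 6.5 tcp [[-72.2  25.1  80.5]] F [-0.6 -2.   2.7]
```

View pics/w3.png

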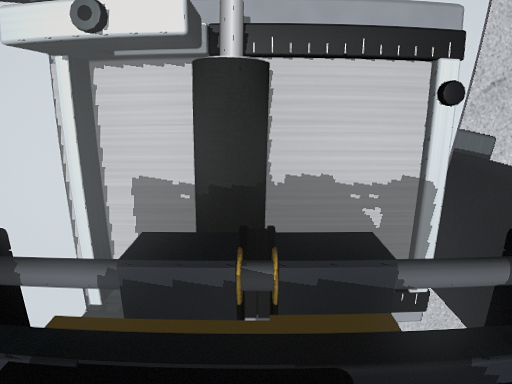

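The roller is at columns 195-270, nearly square (slope about 0.006), with its centre at about -58 mm. The earlier -0.06 reading was contaminated by the fingertips, so I'll mask them out. The contact is also at the fingers' front edge, so I'll lift, step 6 mm forward, and press near the middle.

Call:
apply_moves(plan=[{"grip":0,"offset":[0,0,-0.6],"spin":0},{"grip":0,"offset":[1,-0.4,-0.6],"spin":0},{"grip":0,"offset":[2.3,-0.7,-0.4],"spin":0},{"grip":0,"offset":[2.3,-0.7,-0.2],"spin":0},{"grip":0,"offset":[2.3,-0.7,-0.15],"spin":0}])

```text
time_s: 7.0
tcp_pos: [0.4738, -0.1001, 0.082]
ee_rot: [[0.163, -0.987, 0.001], [-0.987, -0.163, -0.001], [0.001, -0.001, -1.0]]
wrist_force: [0.1, -4.5, 4.8]
gripper_width: 0.007
gripper_force: 2.6
```

Call:
apply_moves(plan=[{"grip":0,"offset":[0,0,0.05],"spin":0},{"grip":0,"offset":[0,0,0.1],"spin":0},{"grip":0,"offset":[0,0,0.15],"spin":0},{"grip":0,"offset":[0,0,0.15],"spin":0}])

```text
time_s: 7.4
tcp_pos: [0.4748, -0.1, 0.082]
ee_rot: [[0.164, -0.986, 0.004], [-0.986, -0.164, -0.002], [0.002, -0.004, -1.0]]
wrist_force: [-0.6, -4.4, 8.8]
gripper_width: 0.004
gripper_force: 4.8
```

```bash
sed -i 's/P=pts(c,uv);Q=wt(P)/P=pts(c,uv);Q=wt(P);yt=wt(r.sense()["tcp_pos"])[0,1]/; s/Q=Q\[m\]/Q=Q[m\&(Q[:,1]<yt-.02)]/' h.py; python3 -c "
from station import r
from h import *
roller(r)"
```

```text
y [-64. -20.] fit [ 2.90956805e-02 -5.67955280e+01] mid [ 3.29128061e-02 -5.66176564e+01] zc 39.47191291445749
t 7.45 tcp [[-63.6   1.   82. ]] F [-0.5 -4.9 10.2]
```

Call:
apply_moves(plan=[{"grip":0,"offset":[0,-0.5,0.03],"spin":0},{"grip":0,"offset":[0,-1.1,0.03],"spin":0},{"grip":0,"offset":[0,-1.7,0.03],"spin":0},{"grip":0,"offset":[0,-2.3,0.03],"spin":0},{"grip":0,"offset":[0,-2.8,0.03],"spin":0}])

```text
time_s: 7.95
tcp_pos: [0.5032, -0.0956, 0.0819]
ee_rot: [[0.165, -0.986, 0.005], [-0.986, -0.165, -0.002], [0.003, -0.005, -1.0]]
wrist_force: [0.7, -5.7, 9.0]
gripper_width: 0.008
gripper_force: 3.9
```

```bash
python3 -c "
from station import r
from h import *
roller(r)"
```

```text
y [-64. -20.] fit [ 2.41420801e-02 -4.25445259e+01] mid [ 2.91105139e-02 -4.21968174e+01] zc 39.47087368878555
t 8.0 tcp [[-34.    0.7  81.9]] F [ 3.2 -4.8  6.7]
```

Call:
apply_moves(plan=[{"grip":0,"offset":[0,0,-0.6],"spin":0},{"grip":0,"offset":[0,0.8,-0.8],"spin":0},{"grip":0,"offset":[0,1.6,-0.6],"spin":0},{"grip":0,"offset":[0,1.6,-0.3],"spin":0},{"grip":0,"offset":[0,1.6,-0.2],"spin":0}])

```text
time_s: 8.5
tcp_pos: [0.4839, -0.097, 0.0816]
ee_rot: [[0.163, -0.987, -0.001], [-0.987, -0.163, -0.0], [-0.0, 0.001, -1.0]]
wrist_force: [-0.9, 2.0, 5.9]
gripper_width: 0.008
gripper_force: 2.9
```

Call:
apply_moves(plan=[{"grip":0,"offset":[0,0,0.05],"spin":0},{"grip":0,"offset":[0,0,0.1],"spin":0},{"grip":0,"offset":[0,0,0.15],"spin":0},{"grip":0,"offset":[0,0,0.2],"spin":0},{"grip":0,"offset":[0,0,0.2],"spin":0}])

```text
time_s: 9.0
tcp_pos: [0.486, -0.0968, 0.0812]
ee_rot: [[0.164, -0.986, 0.002], [-0.986, -0.164, -0.0], [0.001, -0.002, -1.0]]
wrist_force: [-1.3, 0.6, 9.6]
gripper_width: 0.008
gripper_force: 4.6
```

```bash
python3 -c "
from station import r
from h import *
roller(r)"
```

```text
y [-64. -16.] fit [ 3.06064418e-02 -4.16349748e+01] mid [ 2.37124853e-02 -4.19129189e+01] zc 39.69885597196357
t 9.05 tcp [[-52.1   2.4  81.2]] F [-1.8  0.7  8.5]
```

Call:
apply_moves(plan=[{"grip":0,"offset":[0,-0.5,0],"spin":0},{"grip":0,"offset":[0,-1.2,0],"spin":0},{"grip":0,"offset":[0,-1.9,0],"spin":0},{"grip":0,"offset":[0,-2.6,0],"spin":0},{"grip":0,"offset":[0,-3.3,0],"spin":0}])

```text
time_s: 9.55
tcp_pos: [0.5201, -0.0917, 0.0821]
ee_rot: [[0.165, -0.986, 0.006], [-0.986, -0.165, -0.001], [0.002, -0.005, -1.0]]
wrist_force: [0.3, -1.2, 7.1]
gripper_width: 0.005
gripper_force: 4.0
```

```bash
python3 -c "
from station import r
from h import *
roller(r)"
```

```text
y [-64. -20.] fit [  0.02635142 -24.3002055 ] mid [  0.02481398 -24.30601804] zc 39.38803746801099
t 9.6 tcp [[-16.3   1.7  82. ]] F [ 1.5 -1.3  7.5]
```

Call:
apply_moves(plan=[{"grip":0,"offset":[0,0,-0.6],"spin":0},{"grip":0,"offset":[1.2,0.6,-0.8],"spin":0},{"grip":0,"offset":[2.5,1.2,-0.6],"spin":0},{"grip":0,"offset":[2.5,1.2,-0.3],"spin":0},{"grip":0,"offset":[2.5,1.2,-0.2],"spin":0}])

```text
time_s: 10.1
tcp_pos: [0.5093, -0.1195, 0.082]
ee_rot: [[0.162, -0.987, -0.0], [-0.987, -0.162, -0.001], [0.001, 0.0, -1.0]]
wrist_force: [-0.3, -3.0, 5.2]
gripper_width: 0.005
gripper_force: 2.7
```

Call:
apply_moves(plan=[{"grip":0,"offset":[0,0,0.05],"spin":0},{"grip":0,"offset":[0,0,0.1],"spin":0},{"grip":0,"offset":[0,0,0.15],"spin":0},{"grip":0,"offset":[0,0,0.2],"spin":0},{"grip":0,"offset":[0,0,0.2],"spin":0}])

```text
time_s: 10.6
tcp_pos: [0.5117, -0.1191, 0.082]
ee_rot: [[0.165, -0.986, 0.005], [-0.986, -0.165, -0.002], [0.003, -0.004, -1.0]]
wrist_force: [0.1, -3.4, 9.5]
gripper_width: 0.003
gripper_force: 5.0
```

Call:
apply_moves(plan=[{"grip":0,"offset":[0,-0.4,0],"spin":0},{"grip":0,"offset":[0,-0.8,0],"spin":0},{"grip":0,"offset":[0,-1.2,0],"spin":0},{"grip":0,"offset":[0,-1.6,0],"spin":0},{"grip":0,"offset":[0,-1.8,0],"spin":0}])

```text
time_s: 11.1
tcp_pos: [0.5283, -0.1166, 0.0822]
ee_rot: [[0.165, -0.986, 0.001], [-0.986, -0.165, -0.003], [0.003, -0.001, -1.0]]
wrist_force: [-2.7, -5.9, 14.1]
gripper_width: 0.008
gripper_force: 7.3
```

```bash
python3 -c "
from station import r
from h import *
roller(r)"
```

```text
y [-64. -44.] fit [  0.02141904 -15.08377411] mid [  0.02606039 -15.04999956] zc 39.451702722455806
t 11.15 tcp [[-13.5 -24.2  82.2]] F [-1.9 -5.  12.7]
```

Call:
apply_moves(plan=[{"grip":0,"offset":[0,-0.2,0.03],"spin":0},{"grip":0,"offset":[0,-0.5,0.03],"spin":0},{"grip":0,"offset":[0,-0.8,0.03],"spin":0},{"grip":0,"offset":[0,-0.8,0.03],"spin":0}])

```text
time_s: 11.55
tcp_pos: [0.5338, -0.1157, 0.082]
ee_rot: [[0.165, -0.986, -0.004], [-0.986, -0.165, -0.003], [0.002, 0.004, -1.0]]
wrist_force: [-7.4, -5.2, 18.5]
gripper_width: 0.007
gripper_force: 8.9
```

```bash
python3 -c "
from station import r
from h import *
roller(r)"
```

```text
y [-64. -44.] fit [ 5.58556971e-03 -1.27954195e+01] mid [  0.02202202 -11.72124166] zc 39.385092164511576
t 11.6 tcp [[ -8.  -24.1  82. ]] F [-7.  -6.  17.3]
```

Call:
apply_moves(plan=[{"grip":0,"offset":[0,0,-0.6],"spin":0},{"grip":0,"offset":[-1,0.7,-0.8],"spin":0},{"grip":0,"offset":[-2.2,1.4,-0.6],"spin":0},{"grip":0,"offset":[-2.2,1.4,-0.3],"spin":0},{"grip":0,"offset":[-2.2,1.4,-0.25],"spin":0}])

```text
time_s: 12.1
tcp_pos: [0.5178, -0.0931, 0.0823]
ee_rot: [[0.165, -0.986, 0.001], [-0.986, -0.165, 0.001], [-0.0, -0.001, -1.0]]
wrist_force: [-1.0, 4.8, 7.8]
gripper_width: 0.006
gripper_force: 3.7
```

Call:
apply_moves(plan=[{"grip":0,"offset":[0,0,0.05],"spin":0},{"grip":0,"offset":[0,0,0.1],"spin":0},{"grip":0,"offset":[0,0,0.15],"spin":0},{"grip":0,"offset":[0,0,0.2],"spin":0},{"grip":0,"offset":[0,0,0.25],"spin":0}])

```text
time_s: 12.6
tcp_pos: [0.5207, -0.0927, 0.0821]
ee_rot: [[0.166, -0.986, 0.007], [-0.986, -0.166, 0.001], [0.0, -0.007, -1.0]]
wrist_force: [-0.7, 7.0, 16.7]
gripper_width: 0.001
gripper_force: 8.1
```

```bash
python3 -c "
from station import r
from h import *
roller(r)"
```

```text
y [-64. -20.] fit [ 8.94475181e-03 -2.16890032e+01] mid [ 7.28552059e-03 -2.18267982e+01] zc 39.37341947816526
t 12.65 tcp [[-17.1   0.7  82.2]] F [-0.8  6.9 14.5]
```

The roller was dragged back to about -22 mm because I landed while still moving sideways. It is nearly square. From now on I'll land only after the lateral motion has settled.

Call:
apply_moves(plan=[{"grip":0,"offset":[0,0,-0.6],"spin":0},{"grip":0,"offset":[0,0,-1.2],"spin":0},{"grip":0,"offset":[0,1.0,-1.2],"spin":0},{"grip":0,"offset":[0,1.0,-1.2],"spin":0},{"grip":0,"offset":[0,1.0,-0.8],"spin":0}])

```text
time_s: 13.15
tcp_pos: [0.5075, -0.0964, 0.0875]
ee_rot: [[0.163, -0.987, 0.0], [-0.987, -0.163, -0.0], [0.0, -0.0, -1.0]]
wrist_force: [0.1, -0.6, -0.2]
gripper_width: 0.004
gripper_force: 0.0
```

Call:
apply_moves(plan=[{"grip":0,"offset":[0,0,0.25],"spin":0},{"grip":0,"offset":[0,0,0.5],"spin":0},{"grip":0,"offset":[0,0,0.65],"spin":0},{"grip":0,"offset":[0,0,0.75],"spin":0},{"grip":0,"offset":[0,0,0.75],"spin":0}])

```text
time_s: 13.65
tcp_pos: [0.5101, -0.0959, 0.082]
ee_rot: [[0.165, -0.986, 0.005], [-0.986, -0.165, -0.0], [0.001, -0.004, -1.0]]
wrist_force: [-0.7, 1.8, 9.7]
gripper_width: 0.004
gripper_force: 4.8
```

```bash
python3 -c "
from station import r
from h import *
roller(r)"
```

```text
y [-64. -20.] fit [ 1.19364008e-02 -2.10303779e+01] mid [ 1.30380932e-02 -2.09949049e+01] zc 39.457136404116326
t 13.7 tcp [[-28.3  -0.8  81.9]] F [-0.5  1.8  9.4]
```

Call:
apply_moves(plan=[{"grip":0,"offset":[0,-0.3,0.05],"spin":0},{"grip":0,"offset":[0,-0.6,0.08],"spin":0},{"grip":0,"offset":[0,-0.9,0.08],"spin":0},{"grip":0,"offset":[0,-1.2,0.08],"spin":0},{"grip":0,"offset":[0,-1.4,0.08],"spin":0}])

```text
time_s: 14.2
tcp_pos: [0.5239, -0.0937, 0.0821]
ee_rot: [[0.165, -0.986, 0.004], [-0.986, -0.165, -0.001], [0.001, -0.004, -1.0]]
wrist_force: [-4.5, 2.4, 17.0]
gripper_width: 0.003
gripper_force: 8.6
```

```bash
python3 -c "
from station import r
from h import *
roller(r)"
```

```text
y [-64. -20.] fit [ 9.38869452e-03 -1.40179301e+01] mid [ 1.19333689e-02 -1.40718642e+01] zc 39.45041578007462
t 14.25 tcp [[-14.1  -0.9  82.2]] F [-3.1  2.3 15.5]
```

Call:
apply_moves(plan=[{"grip":0,"offset":[0,0,-0.6],"spin":0},{"grip":0,"offset":[0,0,-1.2],"spin":0},{"grip":0,"offset":[0,0.6,-1.2],"spin":0},{"grip":0,"offset":[0,0.6,-1.2],"spin":0},{"grip":0,"offset":[0,0.6,-0.8],"spin":0}])

```text
time_s: 14.75
tcp_pos: [0.5156, -0.0949, 0.0872]
ee_rot: [[0.163, -0.987, 0.0], [-0.987, -0.163, -0.0], [0.0, -0.0, -1.0]]
wrist_force: [-0.3, -0.4, 0.4]
gripper_width: 0.005
gripper_force: 0.0
```

Call:
apply_moves(plan=[{"grip":0,"offset":[0,0,0.25],"spin":0},{"grip":0,"offset":[0,0,0.5],"spin":0},{"grip":0,"offset":[0,0,0.65],"spin":0},{"grip":0,"offset":[0,0,0.75],"spin":0},{"grip":0,"offset":[0,0,0.75],"spin":0}])

```text
time_s: 15.25
tcp_pos: [0.5179, -0.0946, 0.082]
ee_rot: [[0.165, -0.986, 0.004], [-0.986, -0.165, -0.0], [0.001, -0.004, -1.0]]
wrist_force: [-3.1, 2.2, 12.1]
gripper_width: 0.003
gripper_force: 6.1
```

```bash
python3 -c "
from station import r
from h import *
roller(r)"
```

```text
y [-64. -20.] fit [ 1.22147393e-02 -1.43394171e+01] mid [ 1.42639279e-02 -1.44470926e+01] zc 39.499765323474556
t 15.3 tcp [[-20.3  -0.7  82. ]] F [-2.1  2.5 13.5]
```

Call:
apply_moves(plan=[{"grip":0,"offset":[0,-0.2,0.07],"spin":0},{"grip":0,"offset":[0,-0.4,0.1],"spin":0},{"grip":0,"offset":[0,-0.7,0.1],"spin":0},{"grip":0,"offset":[0,-1.0,0.1],"spin":0},{"grip":0,"offset":[0,-1.3,0.1],"spin":0}])

```text
time_s: 15.8
tcp_pos: [0.5251, -0.0934, 0.082]
ee_rot: [[0.164, -0.986, -0.008], [-0.986, -0.164, -0.002], [0.001, 0.009, -1.0]]
wrist_force: [-13.6, 2.1, 28.2]
gripper_width: 0.007
gripper_force: 14.1
```

```bash
python3 -c "
from station import r
from h import *
roller(r)"
```

```text
y [-64. -20.] fit [ 1.01638286e-02 -1.09530536e+01] mid [ 7.01582131e-03 -1.09851280e+01] zc 39.38665530726624
t 15.85 tcp [[-11.3  -0.8  82.1]] F [-8.   3.8 22.1]
```

Call:
apply_moves(plan=[{"grip":0,"offset":[0,-0.1,-0.05],"spin":0},{"grip":0,"offset":[0,-0.2,-0.06],"spin":0},{"grip":0,"offset":[0,-0.3,-0.07],"spin":0}])

```text
time_s: 16.15
tcp_pos: [0.5312, -0.0924, 0.0821]
ee_rot: [[0.164, -0.986, -0.001], [-0.986, -0.164, -0.001], [0.001, 0.001, -1.0]]
wrist_force: [-6.4, 1.7, 17.1]
gripper_width: 0.006
gripper_force: 8.3
```

```bash
python3 -c "
from station import r
from h import *
roller(r)"
```

```text
y [-64. -20.] fit [ 0.00804523 -7.86968538] mid [ 0.01038636 -7.94587936] zc 39.40018720305929
t 16.2 tcp [[-6.3 -0.9 82.1]] F [-4.6  2.4 16.8]
```

Call:
apply_moves(plan=[{"grip":0,"offset":[0,-0.2,0],"spin":0},{"grip":0,"offset":[0,-0.4,0],"spin":0},{"grip":0,"offset":[0,-0.6,0],"spin":0}])

```text
time_s: 16.5
tcp_pos: [0.5413, -0.0909, 0.0822]
ee_rot: [[0.165, -0.986, 0.009], [-0.986, -0.165, -0.0], [0.002, -0.009, -1.0]]
wrist_force: [3.4, 0.9, 7.1]
gripper_width: 0.005
gripper_force: 3.6
```

```bash
python3 -c "
from station import r
from h import *
roller(r)"
```

```text
y [-64. -20.] fit [ 0.00811802 -2.43654844] mid [ 1.43504720e-03 -2.75905428e+00] zc 39.35635008532296
t 16.55 tcp [[ 4.4 -0.9 82.1]] F [4.  2.2 6.1]
```

Call:
apply_moves(plan=[{"grip":0,"offset":[0,-0.3,0],"spin":0},{"grip":0,"offset":[0,-0.5,0],"spin":0},{"grip":0,"offset":[0,-0.5,0],"spin":0}])

```text
time_s: 16.85
tcp_pos: [0.5452, -0.0902, 0.0818]
ee_rot: [[0.165, -0.986, 0.006], [-0.986, -0.165, -0.0], [0.001, -0.006, -1.0]]
wrist_force: [-0.8, 1.6, 10.8]
gripper_width: 0.005
gripper_force: 5.0
```

Call:
apply_moves(plan=[{"grip":0,"offset":[0,0,-1],"spin":0},{"grip":0,"offset":[0,0,-3],"spin":0},{"grip":0,"offset":[0,0,-6],"spin":0},{"grip":0,"offset":[0,0,-9],"spin":0},{"grip":0,"offset":[0,0,-12],"spin":0}])

```text
time_s: 17.35
tcp_pos: [0.5419, -0.0905, 0.2004]
ee_rot: [[0.163, -0.987, -0.001], [-0.987, -0.163, -0.0], [-0.0, 0.001, -1.0]]
wrist_force: [0.6, 0.2, 0.9]
gripper_width: 0.007
gripper_force: 0.0
```

Call:
apply_moves(plan=[{"grip":0,"offset":[0,2,-1],"spin":0},{"grip":0,"offset":[0,4,-1],"spin":0},{"grip":0,"offset":[0,4,-1],"spin":0},{"grip":0,"offset":[0,4,-1],"spin":0}])

```text
time_s: 17.75
tcp_pos: [0.5029, -0.097, 0.2097]
ee_rot: [[0.163, -0.987, 0.0], [-0.987, -0.163, -0.0], [0.0, -0.0, -1.0]]
wrist_force: [1.1, 0.9, -0.3]
gripper_width: 0.007
gripper_force: 0.0
```

```bash
python3 -c "
from station import r
from h import *
c=roller(r);cv2.imwrite('pics/w4.png',c['img'])
t=r.capture('top');Q=wt(pts(t,np.c_[[g.ravel() for g in np.mgrid[230:300,150:180]]].T))
q=Q[(Q[:,2]>.1)&(Q[:,2]<.135)&(abs(Q[:,1])<.04)];print('bar',len(q),np.median(q,0),q.max(0)); s=cv2.resize(r.capture('side')['img'][165:255,205:325],None,fx=5,fy=5,interpolation=2);cv2.imwrite('pics/s4.png',s)"
```

```text
y [-64. -20.] fit [ 0.00868374 -1.01135844] mid [ 0.00145186 -1.42386978] zc 40.208713246344075
t 17.8 tcp [[-35.   -0.7 209.5]] F [-1.1 -0.8 -0.6]
  return _methods._mean(a, axis=axis, dtype=dtype,
  ret = um.true_divide(
Traceback (most recent call last):
ValueError: zero-size array to reduction operation maximum which has no identity
```

View pics/w4.png

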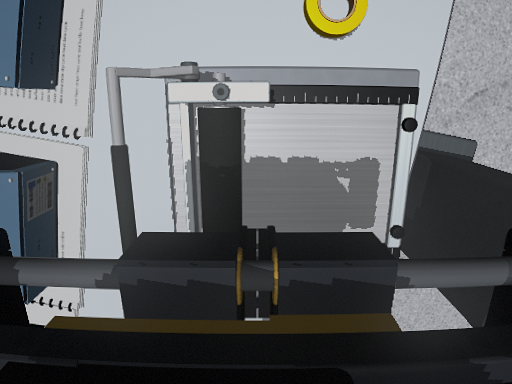

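Wrist view: the roller is at columns 197-242, home at about -1 mm and square. The bail is still open, with its bar at column ~122, rows 145-245. Next I'll measure the bar.

```bash
python3 -c "
from station import r
from h import *
c=r.capture('wrist');v,u=np.mgrid[145:235,90:160];Q=wt(pts(c,np.c_[u.ravel(),v.ravel()]))
q=Q[(Q[:,2]>.09)&(Q[:,2]<.14)&(Q[:,1]<0)];print('bar',len(q),np.median(q,0),q.min(0),q.max(0))
x=q[:,0].min()+.0062;z=q[:,2].max()-.0062
X=x-.02;Z=z-.068;print(x,z,np.hypot(X,Z),'q',np.arctan2(Z,-X)-np.arctan2(18,60))
"
```

```text
bar 1048 [ 0.06322707 -0.02361321  0.11422175] [ 0.05889552 -0.04550459  0.10463689] [ 7.15347236e-02 -4.23244401e-06  1.17556017e-01]
0.06509552388520463 0.11135601698305914 0.06255677807493264 q 2.0844013746045387
```

```bash
python3 -c "
from h import *
import pickle
c=pickle.load(open('d0.pkl','rb'))['top'];v,u=np.mgrid[10:170,200:330];P=pts(c,np.c_[u.ravel(),v.ravel()]);Q=wt(P)
for x in np.arange(.06,.3,.02):
  m=(abs(Q[:,0]-x)<.01);print(round(x,2),[round(float(Q[m&(abs(Q[:,1]-y)<.02),2].max(initial=-1)),3) for y in (-.12,-.08,-.04,0,.04,.08,.12)])
"
```

```text
0.06 [0.015, 0.116, 0.119, 0.12, 0.119, 0.12, -1.0]
0.08 [0.004, 0.006, 0.006, 0.11, 0.004, 0.006, 0.007]
0.1 [0.005, 0.004, 0.005, 0.002, 0.006, 0.005, 0.006]
0.12 [0.009, 0.009, 0.005, 0.004, 0.004, 0.005, 0.006]
0.14 [0.013, 0.013, 0.013, 0.01, 0.004, 0.006, 0.007]
0.16 [0.09, 0.081, 0.015, 0.015, 0.012, 0.014, 0.008]
0.18 [0.117, 0.097, 0.014, 0.089, 0.084, 0.08, 0.014]
0.2 [0.128, 0.118, 0.112, 0.11, 0.108, 0.096, 0.091]
0.22 [0.186, 0.014, 0.129, 0.131, 0.13, 0.123, 0.108]
0.24 [0.186, 0.013, 0.154, 0.189, 0.187, 0.139, 0.13]
0.26 [0.215, 0.015, 0.21, 0.216, 0.191, 0.187, 0.15]
0.28 [0.215, 0.016, 0.216, 0.212, 0.213, 0.215, 0.151]
```

The area behind the bail is clear: at x = 0.19 nothing is higher than about 0.12. I'll move over the bar, then down behind it.

Call:
apply_moves(plan=[{"grip":0,"offset":[0,-3,0],"spin":0},{"grip":0,"offset":[0,-6.5,0],"spin":0},{"grip":0,"offset":[0,-10,0],"spin":0},{"grip":0,"offset":[0,-13.3,0],"spin":0},{"grip":0,"offset":[0,-13.3,0],"spin":0}])

```text
time_s: 18.4
tcp_pos: [0.6378, -0.0745, 0.2074]
ee_rot: [[0.164, -0.986, -0.001], [-0.986, -0.164, -0.001], [0.001, 0.001, -1.0]]
wrist_force: [-1.2, 0.1, -0.5]
gripper_width: 0.006
gripper_force: 0.0
```

Call:
apply_moves(plan=[{"grip":0,"offset":[0,0,2.5],"spin":0},{"grip":0,"offset":[0,0,5],"spin":0},{"grip":0,"offset":[0,0,7.5],"spin":0},{"grip":0,"offset":[0,0,8.1],"spin":0},{"grip":0,"offset":[0,0,8.1],"spin":0}])

```text
time_s: 18.9
tcp_pos: [0.6336, -0.0754, 0.1274]
ee_rot: [[0.163, -0.987, -0.003], [-0.987, -0.163, -0.001], [0.0, 0.003, -1.0]]
wrist_force: [0.1, -1.1, 1.0]
gripper_width: 0.005
gripper_force: 0.0
```

```bash
python3 -c "
from station import r
from h import *
s=r.sense();print(wt(s['tcp_pos'])*1e3,s['wrist_force'])"
```

```text
[[ 96.96982789  -0.94186053 127.38897915]] [ 0.14714706 -1.12326677  0.98997241]
```

Call:
apply_moves(plan=[{"grip":0,"offset":[0,1.0,0],"spin":0},{"grip":0,"offset":[0,2.0,-0.2],"spin":0},{"grip":0,"offset":[0,3.0,-0.5],"spin":0},{"grip":0,"offset":[0,4.0,-0.8],"spin":0},{"grip":0,"offset":[0,5.0,-1.0],"spin":0}])

```text
time_s: 19.4
tcp_pos: [0.5927, -0.0826, 0.1463]
ee_rot: [[0.167, -0.986, 0.024], [-0.986, -0.167, 0.0], [0.004, -0.024, -1.0]]
wrist_force: [4.9, 0.5, 3.5]
gripper_width: 0.005
gripper_force: 2.2
```

```bash
cat >> h.py <<'E'
def bar(r):
    c=r.capture('wrist');v,u=np.mgrid[0:384,0:512];Q=wt(pts(c,np.c_[u.ravel(),v.ravel()]))
    s=r.sense();print("tcp",(wt(s['tcp_pos'])*1e3).round(1),np.round(s['wrist_force'],1),s["time_s"])
    q=Q[(Q[:,2]>.075)&(Q[:,2]<.145)&(Q[:,1]<-.022)&(Q[:,1]>-.042)&(Q[:,0]>-.06)&(Q[:,0]<.09)]
    if len(q): 
        x=q[:,0].mean();X=(q[:,0].min()+q[:,0].max())/2-.02;Z=q[:,2].max()-.0742
        print('bar',len(q),'x',X+.02,'z',Z+.068,'rad',np.hypot(X,Z),'q',np.arctan2(Z,-X)-np.arctan2(18,60))
    return c
E
python3 -c "
from station import r
from h import *
bar(r)"
```

```text
tcp [[ 51.1  -1.  144.9]] [ 0.3 -0.5  1.2] 19.45
bar 1006 x 0.04061422370615722 z 0.12728738079834262 rad 0.06276893930070175 q 1.6139639074185097
```

Call:
apply_moves(plan=[{"grip":0,"offset":[0,0,0],"spin":0},{"grip":0,"offset":[0,0,0],"spin":0}])

```text
time_s: 19.65
tcp_pos: [0.5853, -0.0834, 0.1399]
ee_rot: [[0.163, -0.987, 0.003], [-0.987, -0.163, 0.0], [0.0, -0.003, -1.0]]
wrist_force: [2.9, -0.2, 1.0]
gripper_width: 0.007
gripper_force: 1.2
```

```bash
python3 -c "
from station import r
from h import *
c=bar(r);cv2.imwrite('pics/w5.png',c['img'])"
```

```text
tcp [[ 47.8  -0.9 139.2]] [ 3.  -0.1  1.9] 19.7
bar 1086 x 0.03277520980984831 z 0.12964840202660644 rad 0.06295817229017799 q 1.4836743188758477
```

View pics/w5.png

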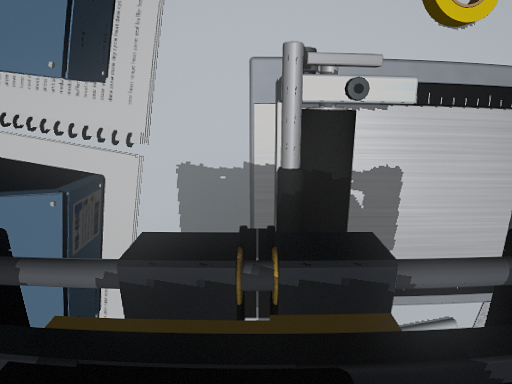

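The bar (columns 280-300, rows 40-230) is leaning forward of the fingers at q = 1.48, with clean face contact. I'll continue along the arc.

Call:
apply_moves(plan=[{"grip":0,"offset":[0,0.8,0],"spin":0},{"grip":0,"offset":[0,1.7,0],"spin":0},{"grip":0,"offset":[0,2.6,0.1],"spin":0},{"grip":0,"offset":[0,3.5,0.4],"spin":0},{"grip":0,"offset":[0,4.4,0.8],"spin":0}])

```text
time_s: 20.2
tcp_pos: [0.5401, -0.0908, 0.1301]
ee_rot: [[0.163, -0.987, -0.001], [-0.987, -0.163, -0.0], [-0.0, 0.001, -1.0]]
wrist_force: [0.9, -0.4, 0.8]
gripper_width: 0.005
gripper_force: 0.8
```

Call:
apply_moves(plan=[{"grip":0,"offset":[0,0,0],"spin":0},{"grip":0,"offset":[0,0,0],"spin":0}])

```text
time_s: 20.4
tcp_pos: [0.5401, -0.0908, 0.1299]
ee_rot: [[0.163, -0.987, -0.003], [-0.987, -0.163, -0.0], [-0.0, 0.003, -1.0]]
wrist_force: [0.1, 0.7, 0.7]
gripper_width: 0.008
gripper_force: 0.0
```

```bash
python3 -c "
from station import r
from h import *
c=bar(r)"
```

```text
tcp [[  2.8  -0.7 130.1]] [-0.1  0.1  0.4] 20.45
bar 1111 x -0.015298441421579035 z 0.12059997733400106 rad 0.06334617259416761 q 0.6882923703387022
```

Call:
apply_moves(plan=[{"grip":0,"offset":[0,0.5,0.5],"spin":0},{"grip":0,"offset":[0,1.0,1.0],"spin":0},{"grip":0,"offset":[0,1.4,1.4],"spin":0},{"grip":0,"offset":[0,1.8,1.8],"spin":0},{"grip":0,"offset":[0,1.8,1.8],"spin":0}])

```text
time_s: 20.95
tcp_pos: [0.523, -0.0936, 0.1118]
ee_rot: [[0.163, -0.987, -0.001], [-0.987, -0.163, 0.0], [-0.0, 0.001, -1.0]]
wrist_force: [1.0, -0.1, -0.5]
gripper_width: 0.005
gripper_force: 0.5
```

```bash
python3 -c "
from station import r
from h import *
c=bar(r)"
```

```text
tcp [[-15.   -0.6 112.1]] [ 0.5 -0.1 -0.7] 21.0
bar 1149 x -0.030391352104247125 z 0.10644635476671073 rad 0.06338304632740518 q 0.360284348383733
```

Call:
apply_moves(plan=[{"grip":0,"offset":[0,-0.4,0],"spin":0},{"grip":0,"offset":[0,-0.4,-3],"spin":0},{"grip":0,"offset":[0,0,-4.5],"spin":0},{"grip":0,"offset":[0,2.2,-4.5],"spin":0},{"grip":0,"offset":[0,2.2,-4.0],"spin":0}])

```text
time_s: 21.5
tcp_pos: [0.5003, -0.0973, 0.1534]
ee_rot: [[0.162, -0.987, -0.0], [-0.987, -0.162, 0.001], [-0.001, 0.0, -1.0]]
wrist_force: [-0.2, -0.6, -1.0]
gripper_width: 0.004
gripper_force: 0.0
```

Call:
apply_moves(plan=[{"grip":0,"offset":[0,0,0.5],"spin":0},{"grip":0,"offset":[0,0,1.2],"spin":0},{"grip":0,"offset":[0,0.1,1.9],"spin":0},{"grip":0,"offset":[0,0.2,2.5],"spin":0},{"grip":0,"offset":[0,0.2,3.0],"spin":0}])

```text
time_s: 22.0
tcp_pos: [0.4985, -0.0977, 0.1212]
ee_rot: [[0.163, -0.987, -0.004], [-0.987, -0.163, -0.0], [-0.0, 0.004, -1.0]]
wrist_force: [-1.7, 0.2, 2.4]
gripper_width: 0.006
gripper_force: 1.0
```

Call:
apply_moves(plan=[{"grip":0,"offset":[0,0,0.3],"spin":0},{"grip":0,"offset":[0,0,0.5],"spin":0},{"grip":0,"offset":[0,0,0.6],"spin":0}])

```text
time_s: 22.3
tcp_pos: [0.5003, -0.0974, 0.1163]
ee_rot: [[0.163, -0.987, 0.0], [-0.987, -0.163, -0.0], [0.0, -0.0, -1.0]]
wrist_force: [-1.0, -0.0, 1.4]
gripper_width: 0.004
gripper_force: 0.7
```

```bash
python3 -c "
from station import r
from h import *
c=bar(r)"
```

```text
tcp [[-38.1  -0.6 116.3]] [ 0.1 -0.3  0.3] 22.35
bar 890 x -0.039762307994949106 z 0.08828730383399111 rad 0.06311187014925028 q 0.035803451186240176
```

Call:
apply_moves(plan=[{"grip":0,"offset":[0,0,0.15],"spin":0},{"grip":0,"offset":[0,0,0.25],"spin":0},{"grip":0,"offset":[0,0,0.3],"spin":0},{"grip":0,"offset":[0,0,0.3],"spin":0}])

```text
time_s: 22.75
tcp_pos: [0.5002, -0.0974, 0.1144]
ee_rot: [[0.164, -0.987, 0.001], [-0.987, -0.164, -0.0], [0.0, -0.001, -1.0]]
wrist_force: [-2.3, 1.1, 5.7]
gripper_width: 0.001
gripper_force: 3.1
```

```bash
python3 -c "
from station import r
from h import *
c=bar(r)"
```

```text
tcp [[-38.2  -0.7 114.4]] [-3.1  0.7  5.7] 22.8
bar 893 x -0.040332297656981556 z 0.08620415198471172 rad 0.06301886455699679 q 0.0015877333044156394
```

At the stop (q ≈ 0, 5.7 N). I'll lift off straight and check.

Call:
apply_moves(plan=[{"grip":0,"offset":[0,0,-0.5],"spin":0},{"grip":0,"offset":[0,0,-3],"spin":0},{"grip":0,"offset":[0,0,-6],"spin":0},{"grip":0,"offset":[0,0,-9],"spin":0},{"grip":0,"offset":[0,0,-10],"spin":0}])

```text
time_s: 23.3
tcp_pos: [0.502, -0.0974, 0.217]
ee_rot: [[0.164, -0.986, 0.007], [-0.986, -0.164, 0.0], [0.001, -0.007, -1.0]]
wrist_force: [0.5, -0.0, 0.9]
gripper_width: 0.006
gripper_force: 0.0
```

Call:
apply_moves(plan=[{"grip":0,"offset":[-4,3,0],"spin":0},{"grip":0,"offset":[-8,6,0],"spin":0},{"grip":0,"offset":[-8,6,0],"spin":0},{"grip":0,"offset":[-8,6,0],"spin":0}])

```text
time_s: 23.7
tcp_pos: [0.4274, -0.0276, 0.2136]
ee_rot: [[0.166, -0.986, 0.001], [-0.986, -0.166, 0.0], [-0.0, -0.001, -1.0]]
wrist_force: [-0.5, -0.5, 0.4]
gripper_width: 0.005
gripper_force: 0.0
```

```bash
python3 -c "
from station import r
from h import *
c=bar(r);roller(r,-.03,.03);cv2.imwrite('pics/w6.png',c['img'])"
```

```text
tcp [[-97.9  79.7 213.6]] [ 0.5  0.3 -0. ] 23.75
bar 447 x -0.04108457787827553 z 0.08705851688176422 rad 0.06398869212837219 q 0.010974411340510637
y [-64.  60.] fit [ 0.00627437 -1.28547577] mid [ 0.00622912 -2.05152524] zc 39.879703114950644
t 23.8 tcp [[-97.6  79.4 213.5]] F [ 0.4  0.3 -0.1]
```

View pics/w6.png

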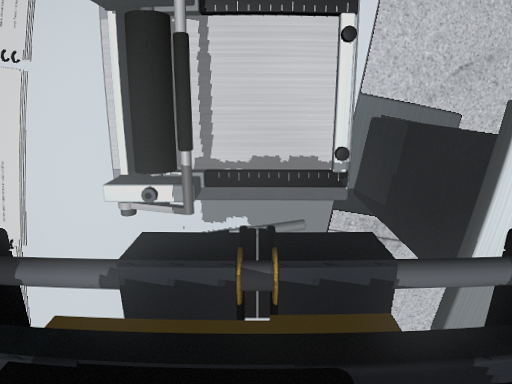

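The bail is shut (bar at columns 175-190, q ≈ 0.01). The roller is home along its whole length, with its ends at about -0.7 and -1.9 mm, and the arm is clear of everything. I'm handing in.

```bash
python3 -c "
from station import r
print(r.finish_job())"
```

```text
the job is handed in; nothing more can be done
None
```

I handed the job in at about 24 s with the roller home in both forks (ends measured about 1 to 2 mm from the closed ends), the bail shut to about 0.01 rad and the arm clear; the tool returned no verdict. The highest force I read while rolling was 28 N, briefly, at the plungers: under the 35 N limit but over the 2 kg asked for.

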